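# Put the bench tools back in their marked places

## Task

Tidy the workbench: stand the spirit level, the tape measure and the wax tin upright, each centred and lined up on the pad whose outline has its shape and colour, and lay the block plane sole down and lengthwise along the middle of the sloped rack, its lower end resting against the ledge. Any order will do; leave everything let go and at rest, and do not shift the glue bottle or the walnut offcut.

Things in the scene. Friction and masses are not known exactly. Their poses are not given: they have to be found in the camera images.
- level: Loose pocket spirit level, a red bar with green vials, standing on its long edge: 150 mm long (its x axis), 20 mm wide (y), 42 mm high, 0.2 kg. Origin: centre of its underside. Symmetric end for end.
- tape: Loose tape measure, a yellow case with black top and round black side rings, standing upright: 72 mm long (x), 38 mm wide (y), 62 mm high, 0.3 kg; the steel hook stands out 8 mm at -x, low down. Origin: centre of its underside. Either way round will do.
- tin: Loose round tin of wax, blue with a brass lid, 62 mm diameter, 45 mm high, 0.25 kg. Origin: centre of its underside.
- plane: Loose steel block plane on its sole, 150 mm long (x), 46 mm wide (y); sole 10 mm thick; flat sides 46 mm apart over the middle 90 mm of length, up to 37 mm high; iron and brass cap between them rise to 52 mm towards -x, dark wooden knob 36 mm high at +x; 0.65 kg, balanced near its middle. Origin: centre of the sole's underside. Either end may point up the rack.
- level_pad: Fixed flat black rubber pad 190 x 64 mm, 4 mm thick, on the bench, with a red rectangular outline drawn to the size of the spirit level. Origin: centre of its underside, on the bench (z 0). Its x axis runs along the outline's long side.
- tape_pad: Fixed flat black rubber pad 110 x 80 mm, 4 mm thick, on the bench, with a yellow rectangular outline drawn to the size of the tape measure. Origin: centre of its underside, on the bench (z 0). Its x axis runs along the outline's long side.
- tin_pad: Fixed flat black rubber pad, round, 100 mm diameter, 4 mm thick, on the bench, with a blue circular outline drawn to the size of the tin. Origin: centre of its underside, on the bench (z 0). Its yaw means nothing.
- till: Fixed wooden rack: board 182 x 84 mm sloped 20 degrees, low at its -x, 82 mm high at +x; dark ledge across the low end, 14 mm proud of the slope. Origin: centre of underside on the bench, x level, uphill, z up. Ledge face meets the slope at x -85, z 20 mm; a plane lying against it has its origin at x -14.5, y 0, z 45.7 mm. Friction can hold a plane short of the ledge.
- glue: Bystander: loose yellow glue bottle with orange spout, 58 mm diameter, 150 mm tall, upright. Origin: centre of its underside. To be left alone.
- offcut: Bystander: loose dark walnut offcut lying on the bench, 110 x 38 x 20 mm (x, y, z). Origin: centre of its underside. To be left alone.
Not all that is in view belongs to the job. What is shaped like the tape but red or turquoise is not meant.

How it is judged:
By the outcome, as a careful person would: the job done as asked, in the order asked, and still so for the second after the job is handed in, with the robot touching nothing.
It also fails if it takes over 106 s, if anything falls off the work surface, if the arm or the gripper's body presses on something with over 40 N, if the wrist force passes 120 N, or if a joint passes its speed limit or range.

## Robot

A 6-joint arm with a two-finger parallel gripper is mounted at the origin on the work surface. World frame = base frame: x ahead of the robot, y to its left, z up, the work surface at z = 0. Lengths are in m, angles in rad, forces in N, time in s.
With the tool pointing down it reaches from about 0.325 to 0.9 m from the base axis. Payload 6.1 kg.
Tool frame: the origin (TCP) lies midway between the tips of the shut fingers; the grasp point (between the pads) lies bot.hold_point_z behind it (bot.hold_point_z is the distance from the TCP to the grasp point, in m); z points along the fingers, y is the line along which they close (so a half turn about z gives the same grasp; the last joint's range is limited). The gripper opens to 85 mm and grips with 20 to 120 N. Pads are 22 mm wide; open, the fingers measure 114 mm over their backs; the gripper's body (76 mm by 85 mm) begins 54 mm behind the grasp point. The pads swing forward as they close: fully open they stand 13 mm farther back than shut.
Start: joints at [-1.24, 0.22, 1.526, -0, 1.395, -0.126], TCP at [0.276, -0.561, 0.231] pointing down, gripper open.
Joint ranges: [-2.98, 2.98], [-0.91, 2.08], [0.09, 2.57], [-1.24, 4.39], [0.2, 2.65], [-2.68, 2.68]. Speed limits (rad/s): [2.57, 2.57, 3.01, 3.14, 3.14, 3.14].

## Interface

Orientations are given as [roll, pitch, yaw] about the fixed x, y, z axes, in that order (R = Rz(yaw) Ry(pitch) Rx(roll)).
In Python, from rig import monitor, camera, camera_info, job_done, bot gives the robot as it stands.
- The arm moves only by the tool arm_command, never from a script. Its argument "commands" is text: rows parted by semicolons, each of 7 numbers parted by spaces: the shift along the tool's x, y, z in mm, then the turn, a rotation vector about the tool's x, y, z in rad, then the opening, from -1 (shut) to 1 (fully open). In form: dx dy dz ax ay az claw; .... A call has exactly 10 rows; each row shifts and turns the commanded pose from where the row before left it, along the tool's axes as they then stand; what a row does not reach is not made up. A row lasts 1/10 s, in which the tool goes at most 50 mm and 8.59 degrees, less where a joint would pass 70% of its speed; a pose out of reach is approached as far as the arm can. A call is refused whole if a number of a shift passes 50 or a number of a turn 0.15, either way. A call with a gripper value outside its range is refused whole. The fingers move at their own pace and stop on an object; "force" is the grip in N (left out, the last holds). Time passes only in rows, so rows that do not move let the fingers close, or fill a call up. It gives the time, the measured TCP pose, the force, the opening and the grip force at its end, in the units of the state.
- monitor.state(): the state, without advancing time (a new reading comes with each control period).
- camera(name): name is "scene" or "top"; returns (picture, depth): 400x640x3 uint8, red, green, blue; 400x640 float32, m along the optical axis (not along the pixel's ray), 0 where there is no reading.
- camera_info(name): a dict with "fx", "fy", "cx", "cy" (pixels), "R" (3x3) and "t" (3): a world point X has camera coordinates R X + t. Camera axes: x right, y down, z forward; pixel columns grow to the right and rows downward; lengths in m; the calibration is good to about 2 mm. A picture is of the moment at which its call begins. camera_info takes no time and is no camera call.
- job_done(): hands the job in; it is judged then, once.
The state is a dict: "t": time; "joint_positions": joint angles; "joint_vel": joint speeds; "tau": joint torques, N m; "position": TCP position; "orientation": TCP orientation; "force": force on the tool from outside, world axes, zero at the start; "wrist_torque": the same for the moment, N m; "gripper_width": opening from 0.0 (shut) to 1.0 (fully open); "gripper_force": force on a finger pad.
Only numpy, scipy, OpenCV 4.12 (cv2) and the standard library are available. Lean on these libraries where they do the work, as an engineer would, in place of code of your own. Each camera call takes 0.05 s, during which the arm holds its last target. There are 200 camera calls.

## Working session

There is one attempt and no reset: what is moved stays moved. The work goes in short steps, Python scripts to look and compute and a tool call to move; the robot and the scene stay as the last step left them, time stands still between calls to the robot, and variables do not carry over. Pictures are saved under pics/ and viewed, at most 14 in all, crops included, and the job is handed in when it is done.

Besides the shell and the picture viewer there is one more tool, called after "Call:" by a JSON object that holds its "api" and its "payload", one argument or row to a line. arm_command: Moves the arm, as the interface text tells. Its arguments: {"type":"object","properties":{"commands":{"type":"string"},"force":{"type":"number"}},"required":["commands"]}

```bash
ls; mkdir -p pics; python3 - <<'E'
from rig import *
import cv2,numpy as np
for n in("scene","top"):
    p,d=camera(n); cv2.imwrite(f"pics/{n}0.png",p[:,:,::-1]); np.savez(f"{n}0.npz",p=p,d=d)
    i=camera_info(n); print(n,{k:np.round(v,4).tolist() for k,v in i.items()})
print(monitor.state(),bot.hold_point_z)
E
```

```text
pics
scene {'fx': 458.4572, 'fy': 458.4572, 'cx': 311.9717, 'cy': 201.4938, 'R': [[0.3367, 0.9415, -0.0121], [0.6598, -0.2451, -0.7104], [-0.6718, 0.2312, -0.7037]], 't': [-0.178, -0.3086, 1.6888]}
top {'fx': 397.5854, 'fy': 397.5854, 'cx': 323.5324, 'cy': 194.8221, 'R': [[0.0223, -0.9994, 0.0264], [-0.9934, -0.0251, -0.1118], [0.1124, -0.0237, -0.9934]], 't': [-0.0253, 0.5471, 1.1608]}
{'t': 0.1, 'joint_positions': array([-1.24008938e+00,  2.21148281e-01,  1.52751672e+00, -2.35015606e-06,
        1.39468971e+00, -1.26044108e-01]), 'joint_vel': array([-1.86338591e-04, -3.46211553e-03, -1.54764754e-03, -8.04381043e-04,
        9.30536450e-05, -5.92659073e-04]), 'tau': array([ 1.65140791e-03, -4.98243499e+01, -3.90547585e+01, -2.00442669e-04,
        5.63889655e-03,  4.23400570e-05]), 'position': array([ 0.27549385, -0.5603938 ,  0.23029741]), 'orientation': array([-3.13984428e+00, -2.19214484e-04,  4.56751274e-01]), 'force': array([ 0.61631549, -0.41116543, -1.24762538]), 'wrist_torque': array([ 0.03289797, -0.01006996,  0.00790018]), 'gripper_force': 0.0, 'gripper_width': 1.0017821946994614} 0.0187
```

View pics/scene0.png

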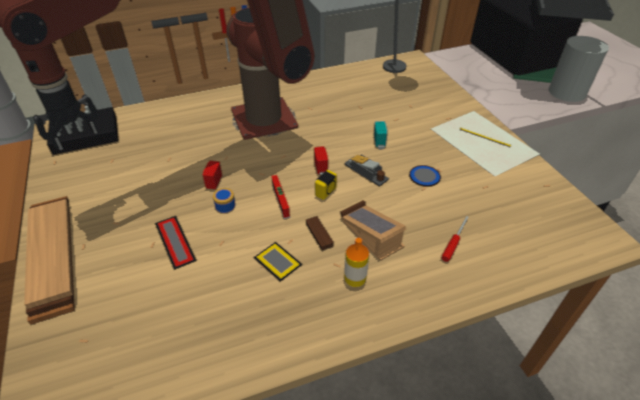

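View pics/top0.png

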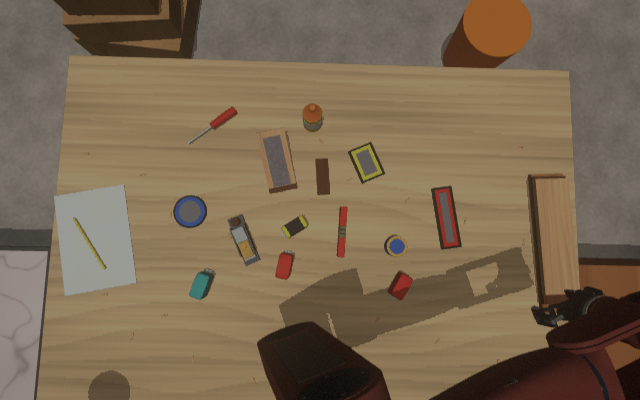

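The scene view shows all the items. In the top view:
- **Level:** (342,231)
- **Tape candidates:** yellow (295,226), red (285,265) and (401,285), turquoise (201,285). Yellow with a black top is the one meant.
- **Tin:** (396,246)
- **Plane:** (243,240)
- **Pads:** red (446,217), yellow (366,162), blue (190,211)
- **Rack:** (277,160)
- **Bystanders:** offcut (322,176), glue (313,117)

I'll confirm these with an enlarged crop.

```bash
python3 - <<'E'
import cv2,numpy as np
p=np.load("top0.npz")['p'][:,:,::-1]
cv2.imwrite("pics/cropA.png",cv2.resize(p[95:305,170:470],None,fx=2.66,fy=2.66,interpolation=cv2.INTER_CUBIC))
p=np.load("scene0.npz")['p'][:,:,::-1]
cv2.imwrite("pics/cropB.png",cv2.resize(p[110:300,150:450],None,fx=2.66,fy=2.66,interpolation=cv2.INTER_CUBIC))
E
```

```text
(no output)
```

View pics/cropA.png

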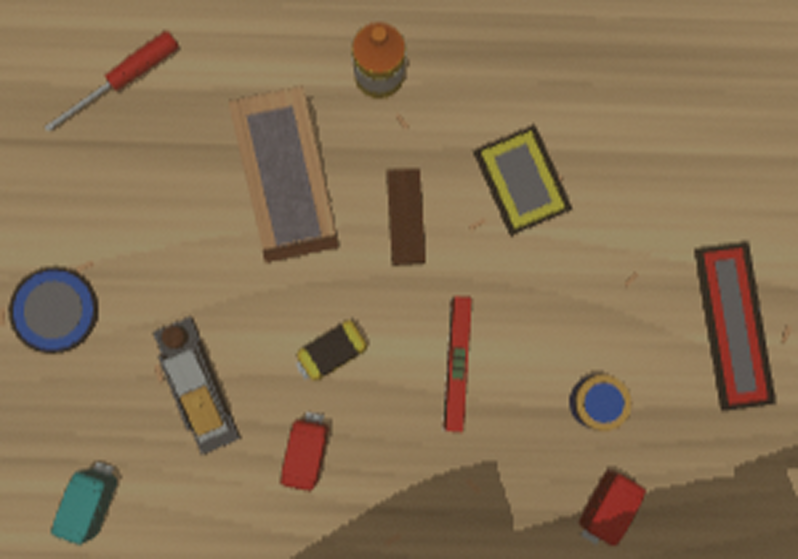

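View pics/cropB.png

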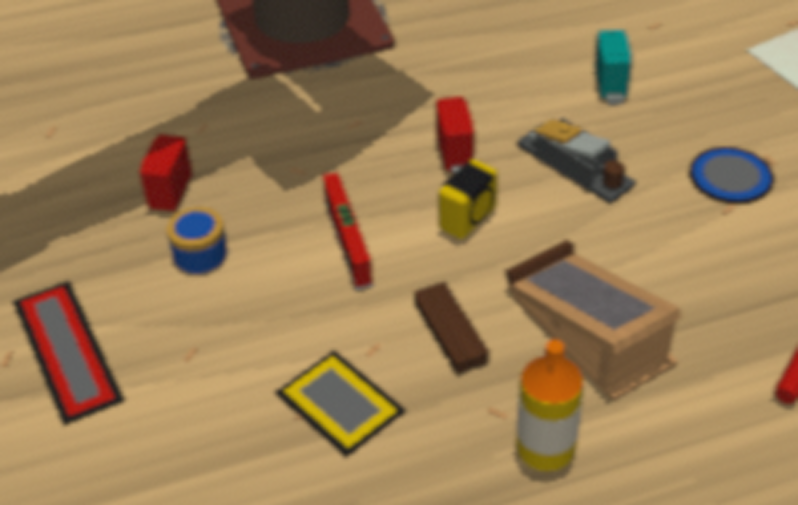

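Confirmed: there is only one yellow tape, and everything stands upright. Next I'll measure poses.

```bash
cat > h.py <<'E'
import cv2,numpy as np
from rig import camera_info
def rays(n,uv,z):
    "pixels (N,2) cast onto the plane at height z -> xy"
    i=camera_info(n);R=np.array(i['R']);t=np.array(i['t'])
    uv=np.atleast_2d(uv).astype(float)
    d=np.c_[(uv[:,0]-i['cx'])/i['fx'],(uv[:,1]-i['cy'])/i['fy'],np.ones(len(uv))]@R
    c=-R.T@t
    return (c+d*((z-c[2])/d[:,2])[:,None])[:,:2]
def pts(n,d):
    i=camera_info(n);R=np.array(i['R']);t=np.array(i['t'])
    v,u=np.mgrid[:400,:640]
    P=np.stack([(u-i['cx'])/i['fx']*d,(v-i['cy'])/i['fy']*d,d],-1)
    return (P-t)@R
def rect(xy):
    "centre, long, short (mm), yaw deg of long side"
    c,(w,h),a=cv2.minAreaRect((np.asarray(xy)*1000).astype(np.float32))
    if w<h:w,h,a=h,w,a+90
    return np.round(c,1),round(w,1),round(h,1),round((a+90)%180-90,1)
RNG=dict(red=[(0,120,60),(6,255,255)],yellow=[(22,110,60),(34,255,255)],blue=[(105,110,50),(125,255,255)],
 brass=[(14,100,80),(24,255,255)])
def mask(p,col,box):
    m=cv2.inRange(cv2.cvtColor(p,cv2.COLOR_RGB2HSV),*RNG[col])
    o=np.zeros_like(m);u0,v0,u1,v1=box;o[v0:v1,u0:u1]=m[v0:v1,u0:u1];return o
E
python3 - <<'E'
from h import *
f=np.load("top0.npz");p,d=f['p'],f['d'];P=pts("top",d);z=P[...,2]
print("bench z",np.median(z[300:330,60:120]),z[200:250,355:375].mean(),z[200:250,355:375].std())
def px(m):
    return np.argwhere(m)[:,::-1]
for nm,c,b,h in [("level","red",(325,195,360,265),.042),("tape",None,(275,205,315,245),.062),("tin",None,(375,225,415,265),.045),
  ("lpad","red",(425,180,470,255),.004),("tpad","yellow",(345,138,390,188),.004),("bpad","blue",(168,190,212,232),.004)]:
    if h<.01:
        m=mask(p,c,b)>0
    else:
        m=np.zeros((400,640),bool);m[b[1]:b[3],b[0]:b[2]]=True; m&=abs(z-h)<.010
    q=px(m);print(nm,len(q),rect(rays("top",q,h)),"zmed",np.median(z[m]))
    xy=rays("top",q,h)*1000;print("  circ",np.round(cv2.minEnclosingCircle(xy.astype(np.float32)),1) if 0 else [np.round(v,1) for v in cv2.minEnclosingCircle(xy.astype(np.float32))])
# plane: sole+all above
m=np.zeros((400,640),bool);m[205:272,222:268]=True
for lo,hi,nm in[(.004,.016,"sole"),(.005,.06,"plane all"),(.03,.06,"upper")]:
    k=m&(z>lo)&(z<hi);print(nm,k.sum(),rect(P[k][:,:2]))
m=np.zeros((400,640),bool);m[122:200,250:304]=True
k=m&(z>.01);print("till",rect(P[k][:,:2]),P[k][:,2].max())
q=P[k];i=np.argsort(-q[:,2])[:40];print("high end",q[i].mean(0))
A=np.c_[q[:,:2],np.ones(len(q))];c,*_=np.linalg.lstsq(A,q[:,2],rcond=None);print("slope",np.degrees(np.arctan(np.hypot(*c[:2]))),"dir",np.degrees(np.arctan2(c[1],c[0])))
m=np.zeros((400,640),bool);m[95:135,295:330]=True;print("glue",rect(P[m&(z>.05)][:,:2]))
m=np.zeros((400,640),bool);m[150:200,308:335]=True;print("off",rect(P[m&(z>.012)][:,:2]))
E
```

```text
bench z -0.0008109024918308478 0.008018826478002096 0.09380121835174167
level 352 (array([441.1, -68.2]), 148.2, 20.9, -2.9) zmed 0.04263668933480245
  circ [array([441.1, -67.4]), np.float64(74.6)]
tape 323 (array([451.9,  71.2]), 71.3, 38.3, -56.6) zmed 0.062104799395450785
  circ [array([450.8,  70.6]), np.float64(37.5)]
tin 357 (array([ 400.4, -228.1]), 59.3, 58.2, -88.8) zmed 0.04605353056230758
  circ [array([ 401.1, -228.2]), np.float64(31.5)]
lpad 499 (array([ 491.3, -391.2]), 179.6, 46.9, 9.0) zmed 0.00533483300170679
  circ [array([ 490.9, -390.7]), np.float64(91.1)]
tpad 380 (array([ 655.9, -142.7]), 102.7, 67.1, 24.3) zmed 0.0055386353696864924
  circ [array([ 657.1, -143.2]), np.float64(58.1)]
bpad 279 (array([491.4, 391.5]), 86.0, 84.7, -42.5) zmed 0.0043939446809909835
  circ [array([491.6, 391.6]), np.float64(44.3)]
sole 344 (array([414.7, 222.5]), 197.5, 135.1, 1.5)
plane all 879 (array([417.7, 221.8]), 191.3, 130.4, 1.4)
upper 540 (array([418. , 228.1]), 124.1, 46.6, 23.8)
till (array([584.3, 105.4]), 359.0, 140.1, 6.3) 1.2149625876851393
high end [0.54626495 0.07319739 0.732947  ]
slope 53.75733836063948 dir -113.2171585747333
glue (array([609.6,  16.6]), 391.0, 55.6, 4.4)
off (array([538.3,  -6.6]), 249.4, 45.1, 0.0)
```

```bash
python3 - <<'E'
from h import *
f=np.load("top0.npz");p,d=f['p'],f['d'];P=pts("top",d);z=np.where(d>0,P[...,2],-1)
def box(b,lo,hi,one=True):
    m=np.zeros((400,640),np.uint8);m[b[1]:b[3],b[0]:b[2]]=1;m&=((z>lo)&(z<hi)).astype(np.uint8)
    n,l,s,_=cv2.connectedComponentsWithStats(m);return l==1+s[1:,4].argmax()
for lo,hi in[(.005,.06),(.03,.06)]:
    k=box((222,205,268,272),lo,hi);print("plane",lo,k.sum(),rect(P[k][:,:2]))
k=box((250,118,304,200),.012,.12);q=P[k];print("till",rect(q[:,:2]),q[:,2].max())
# image footprint corners
A=np.c_[q[:,:2],np.ones(len(q))]
for _ in range(5):
    c,*_r=np.linalg.lstsq(A,q[:,2],rcond=None);r=abs(A@c-q[:,2]);g=r<.004;A,q=A[g],q[g]
print("slope",np.degrees(np.arctan(np.hypot(*c[:2]))),"dir",np.degrees(np.arctan2(c[1],c[0])),"n",len(q),c, rect(q[:,:2]),q[:,2].min(),q[:,2].max())
k=box((295,95,330,135),.05,.2);print("glue",rect(P[k][:,:2]),P[k][:,2].max())
k=box((308,150,335,200),.012,.03);print("off",rect(P[k][:,:2]))
# grey slots inside the pads
for nm,b,c,col in[("lpad",(425,180,470,255),None,"red"),("tpad",(345,138,390,188),None,"yellow"),("bpad",(168,190,212,232),None,"blue")]:
    m=mask(p,col,b);cs,h=cv2.findContours(m,cv2.RETR_CCOMP,cv2.CHAIN_APPROX_NONE)
    j=max([i for i in range(len(cs)) if h[0][i][3]>=0],key=lambda i:cv2.contourArea(cs[i]))
    print(nm,"inner",rect(rays("top",cs[j][:,0],.004)))
# scene camera cross-checks
f=np.load("scene0.npz");ps=f['p'];P=pts("scene",f['d']);z=np.where(f['d']>0,P[...,2],-1)
for nm,b,h in[("level",(268,170,292,222),.042),("tape",(312,165,340,205),.062),("tin",(210,185,240,216),.045)]:
    k=box(b,h-.006,h+.006);print("S",nm,rect(rays("scene",np.argwhere(k)[:,::-1],h)))
for nm,b,col in[("lpad",(150,210,200,272),"red"),("tpad",(250,235,305,285),"yellow"),("bpad",(405,160,445,190),"blue")]:
    print("S",nm,rect(rays("scene",np.argwhere(mask(ps,col,b))[:,::-1],.004)))
k=box((335,200,410,260),.012,.12);q=P[k];A=np.c_[q[:,:2],np.ones(len(q))]
for _ in range(8):
    r=abs(A@c-q[:,2]);g=r<.006;B=A[g];c,*_r=np.linalg.lstsq(B,q[g][:,2],rcond=None)
print("S till",rect(q[g][:,:2]),np.degrees(np.arctan2(c[1],c[0])),np.degrees(np.arctan(np.hypot(*c[:2]))))
k=box((340,150,392,186),.03,.06);print("S plane",rect(P[k][:,:2]))
E
```

```text
plane 0.005 841 (array([410.1, 228.1]), 151.5, 58.9, 23.8)
plane 0.03 479 (array([406.2, 222.9]), 98.2, 46.6, 23.8)
till (array([645.5, 130.7]), 178.9, 84.1, 13.6) 0.08611367366021651
slope 19.218699487963324 dir 13.771247337934657 n 1317 [ 0.33858185  0.08298354 -0.18123969] (array([649.8, 131.8]), 165.1, 84.1, 13.6) 0.021036301131405314 0.08082953406787027
glue (array([775.6,  27.6]), 56.8, 56.4, -21.4) 0.15489592938429253
off (array([608.5,  -7.1]), 110.3, 38.1, 4.7)
lpad inner (array([ 492.1, -391.2]), 159.6, 29.8, 8.9)
tpad inner (array([ 656.3, -142.6]), 81.4, 47.3, 24.7)
bpad inner (array([491.3, 391.5]), 71.7, 69.1, 47.2)
S level (array([441.6, -70.9]), 154.2, 20.8, -2.8)
S tape (array([454.9,  68.3]), 73.1, 42.5, -56.8)
S tin (array([ 403.2, -231.7]), 62.8, 61.5, -20.4)
S lpad (array([ 490.4, -389.6]), 181.8, 51.9, 9.0)
S tpad (array([ 654.4, -141.9]), 105.3, 71.7, 24.4)
S bpad (array([491.1, 390.9]), 90.2, 87.7, -60.4)Traceback (most recent call last):
  File "<stdin>", line 29, in <module>
ValueError: matmul: Input operand 1 does not have enough dimensions (has 0, gufunc core with signature (n?,k),(k,m?)->(n?,m?) requires 1)
```

```bash
cat > plan.py <<'E'
import sys,numpy as np
from scipy.spatial.transform import Rotation as Ro
from rig import monitor
def now():
    s=monitor.state();return s,np.array(s['position'])*1000,Ro.from_euler('xyz',s['orientation'])
def go(x,y,z,yaw,tilt=0):
    "mm, rad: turn vector in tool axes, then shift in the axes after the turn"
    s,p,R=now()
    T=Ro.from_euler('z',yaw)*Ro.from_euler('x',np.pi)*Ro.from_rotvec([0,tilt,0])
    print("t %.1f"%s['t'],"at",p.round(1),"turn",(R.inv()*T).as_rotvec().round(3),"shift after",T.inv().apply(np.array([x,y,z])-p).round(1))
if __name__=="__main__": go(*map(float,sys.argv[1:]))
E
python3 plan.py 401 -228 150 .457
```

```text
t 0.1 at [ 275.5 -560.4  230.3] turn [-0.002 -0.    -0.   ] shift after [ 259.3 -242.9   80.3]
```

Call:
{"api": "arm_command", "payload": {
  "commands": "32.4 -30.4 10 0 0 0 1;32.4 -30.4 10 0 0 0 1;32.4 -30.4 10 0 0 0 1;32.4 -30.4 10 0 0 0 1;32.4 -30.4 10 0 0 0 1;32.4 -30.4 10 0 0 0 1;32.4 -30.4 10 0 0 0 1;32.4 -30.4 10 0 0 0 1;0 0 30 0 0 0 1;0 0 30 0 0 0 1",
  "force": 40
}}

```text
t: 1.1
position: [0.402, -0.2271, 0.091]
orientation: [3.14, -0.001, 0.46]
force: [-0.1, -1.3, -0.5]
gripper_width: 1.001
gripper_force: 0.0
```

```bash
python3 plan.py 401 -228 9 .457
```

```text
t 1.1 at [ 402.  -227.1   91. ] turn [ 0.002 -0.001  0.003] shift after [-1.3  0.4 82. ]
```

Call:
{"api": "arm_command", "payload": {
  "commands": "-1 0.3 20 0 0 0 1;0 0 20 0 0 0 1;0 0 20 0 0 0 1;0 0 20 0 0 0 1;0 0 1 0 0 0 1;0 0 0 0 0 0 -1;0 0 0 0 0 0 -1;0 0 0 0 0 0 -1;0 0 0 0 0 0 -1;0 0 0 0 0 0 -1",
  "force": 40
}}

```text
t: 2.1
position: [0.401, -0.2297, 0.0114]
orientation: [3.14, -0.001, 0.457]
force: [0.1, -0.4, 6.5]
gripper_width: 0.713
gripper_force: 44.4
```

```bash
python3 plan.py 491.5 391.5 150 .457
```

```text
t 2.1 at [ 401.  -229.7   11.4] turn [ 0.002 -0.001 -0.   ] shift after [ 355.3 -517.5 -138.6]
```

Call:
{"api": "arm_command", "payload": {
  "commands": "0 0 -20 0 0 0 -1;0 0 -40 0 0 0 -1;0 0 -40 0 0 0 -1;0 0 -40 0 0 0 -1;23.7 -34.5 0 0 0 0 -1;23.7 -34.5 0 0 0 0 -1;23.7 -34.5 0 0 0 0 -1;23.7 -34.5 0 0 0 0 -1;23.7 -34.5 0 0 0 0 -1;23.7 -34.5 0 0 0 0 -1"
}}

```text
t: 3.1
position: [0.4362, 0.0211, 0.1502]
orientation: [3.141, -0.0, 0.457]
force: [1.6, 0.7, -1.0]
gripper_width: 0.711
gripper_force: 44.7
```

Call:
{"api": "arm_command", "payload": {
  "commands": "23.7 -34.5 0 0 0 0 -1;23.7 -34.5 0 0 0 0 -1;23.7 -34.5 0 0 0 0 -1;23.7 -34.5 0 0 0 0 -1;23.7 -34.5 0 0 0 0 -1;23.7 -34.5 0 0 0 0 -1;23.7 -34.5 0 0 0 0 -1;23.7 -34.5 0 0 0 0 -1;23.7 -34.5 0 0 0 0 -1;0 0 20 0 0 0 -1"
}}

```text
t: 4.1
position: [0.4928, 0.3981, 0.1331]
orientation: [-3.139, -0.008, 0.46]
force: [0.9, -0.0, -2.2]
gripper_width: 0.711
gripper_force: 44.7
```

```bash
python3 plan.py 491.5 391.5 15.4 .457; python3 - <<'E'
from rig import *
import cv2
p,d=camera("scene");q,d=camera("top")
cv2.imwrite("pics/a.png",cv2.vconcat([cv2.resize(p[60:240,300:520],None,fx=2,fy=2),cv2.resize(q[120:240,120:340],None,fx=2,fy=2)])[:,:,::-1])
E
```

```text
t 4.1 at [492.8 398.1 133.1] turn [-0.002 -0.008  0.003] shift after [ -4.1   5.4 117.7]
```

View pics/a.png

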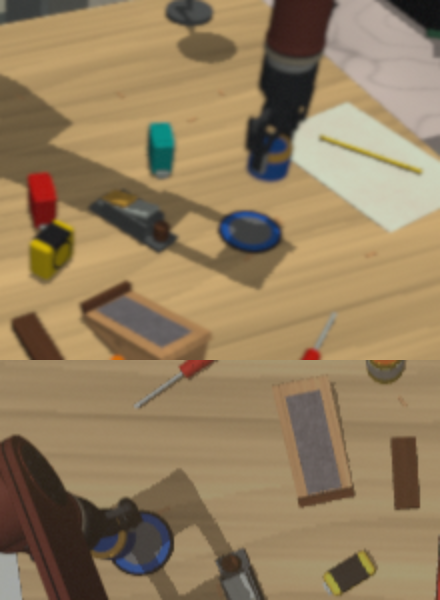

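The tin is held upright beside its pad, with the usual parallax from the raised height. Descending.

Call:
{"api": "arm_command", "payload": {
  "commands": "0 0 0 0 0 0 -1;0 0 20 0 0 0 -1;0 0 25 0 0 0 -1;0 0 25 0 0 0 -1;0 0 20 0 0 0 -1;0 0 10 0 0 0 -1;0 0 0 0 0 0 -1;0 0 0 0 0 0 -1;0 0 0 0 0 0 -1;0 0 0 0 0 0 -1"
}}

```text
t: 5.2
position: [0.492, 0.3927, 0.0318]
orientation: [-3.141, -0.002, 0.457]
force: [0.5, 0.2, -2.5]
gripper_width: 0.714
gripper_force: 44.7
```

```bash
python3 plan.py 491.5 391.5 15.4 .457
```

```text
t 5.2 at [492.  392.7  31.8] turn [-0.    -0.002 -0.   ] shift after [-1.   0.9 16.4]
```

Call:
{"api": "arm_command", "payload": {
  "commands": "-1.5 0.9 5 0 0 0 -1;0 0 5 0 0 0 -1;0 0 4 0 0 0 -1;0 0 2 0 0 0 -1;0 0 0 0 0 0 -1;0 0 0 0 0 0 1;0 0 0 0 0 0 1;0 0 0 0 0 0 1;0 0 0 0 0 0 1;0 0 0 0 0 0 1"
}}

```text
t: 6.2
position: [0.49, 0.3907, 0.0141]
orientation: [-3.142, 0.0, 0.457]
force: [-0.4, 0.8, 0.1]
gripper_width: 0.999
gripper_force: 0.0
```

```bash
python3 plan.py 411.4 225.2 120 .415
```

```text
t 6.2 at [490.  390.7  14.1] turn [-0.     0.     0.042] shift after [-138.7  119.7 -105.9]
```

Call:
{"api": "arm_command", "payload": {
  "commands": "0 0 -30 0 0 0 1;0 0 -40 0 0 0 1;0 0 -36 0 0 0 1;0 0 0 0 0 0.042 1;-34.7 30 0 0 0 0 1;-34.7 30 0 0 0 0 1;-34.7 30 0 0 0 0 1;-34.7 30 0 0 0 0 1;0 0 0 0 0 0 1;0 0 0 0 0 0 1",
  "force": 70
}}

```text
t: 7.2
position: [0.4115, 0.2245, 0.1206]
orientation: [-3.141, -0.001, 0.413]
force: [0.4, 0.4, 1.1]
gripper_width: 0.998
gripper_force: 0.0
```

```bash
python3 plan.py 411.4 225.2 8 .415;  python3 - <<'E'
from rig import *
from h import *
p,d=camera("scene");q,d=camera("top")
P=pts("top",d);z=np.where(d>0,P[...,2],-1)
k=np.zeros((400,640),bool);k[185:240,160:215]=1;k&=abs(z-.049)<.008
print("tin",k.sum(),rect(rays("top",np.argwhere(k)[:,::-1],.049)))
cv2.imwrite("pics/b.png",cv2.vconcat([cv2.resize(p[60:240,300:520],None,fx=2,fy=2),cv2.resize(q[160:280,120:340],None,fx=2,fy=2)])[:,:,::-1])
E
```

```text
t 7.2 at [411.5 224.5 120.6] turn [-0.    -0.001 -0.002] shift after [  0.2  -0.7 112.6]
tin 336 (array([491.4, 387.8]), 58.2, 57.8, 3.6)
```

View pics/b.png

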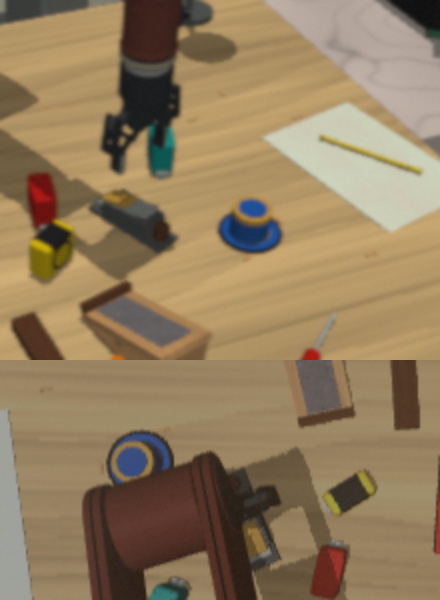

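The tin stands on its pad; I'll check its centring later. Now the plane.

Call:
{"api": "arm_command", "payload": {
  "commands": "0 -0.7 20 0 0 0 1;0 0 30 0 0 0 1;0 0 30 0 0 0 1;0 0 22 0 0 0 1;0 0 9 0 0 0 1;0 0 0 0 0 0 -1;0 0 0 0 0 0 -1;0 0 0 0 0 0 -1;0 0 0 0 0 0 -1;0 0 0 0 0 0 -1",
  "force": 70
}}

```text
t: 8.3
position: [0.4128, 0.2266, 0.0111]
orientation: [-3.141, -0.004, 0.415]
force: [-1.3, 2.5, 6.3]
gripper_width: 0.521
gripper_force: 74.8
```

```bash
python3 - <<'E'
from plan import *
import numpy as np
s,p,R=now(); print(R.as_euler('xyz'))
# TCP relative to plane origin, in tool axes: plane origin estimate (411.4,225.2,0)
r=R.inv().apply(np.array([411.4,225.2,0])-p); print("origin in tool",r.round(1))
yaw=np.radians(13.7);a=np.radians(20)
T=Ro.from_euler('z',yaw)*Ro.from_euler('x',np.pi)*Ro.from_rotvec([0,a,0])
o=np.array([649.8,131.7,0]);Z=Ro.from_euler('z',yaw)
for lift,along in[(60,15),(2,12),(0,0)]:
    org=o+Z.apply([-14.5+along*np.cos(a)-lift*np.sin(a),0,45.7+along*np.sin(a)+lift*np.cos(a)])
    print(lift,along,"TCP",(org-T.apply([0*r[0],0,r[2]])-T.apply([r[0],0,0])).round(1))
E
```

```text
[-3.14125275 -0.00387187  0.41467159]
origin in tool [-1.9  0.7 11.1]
60 15 TCP [627.5 126.3 118.3]
2 12 TCP [644.  130.3  62.7]
0 0 TCP [633.7 127.8  56.8]
```

Call:
{"api": "arm_command", "payload": {
  "commands": "0 0 -10 0 0 0 -1;0 0 -30 0 0 0 -1;0 0 -40 0 0 0 -1;0 0 -40 0 0 0 -1;0 0 -40 0 0 0.088 -1;0 0 0 0 0 0.088 -1;0 0 0 0 0.117 0 -1;0 0 0 0 0.117 0 -1;0 0 0 0 0.116 0 -1;0 0 0 0 0 0 -1"
}}

```text
t: 9.3
position: [0.4056, 0.2238, 0.1647]
orientation: [3.14, -0.342, 0.24]
force: [-1.6, -0.0, -7.2]
gripper_width: 0.524
gripper_force: 74.4
```

```bash
python3 plan.py 627.5 126.3 118.3 .239 .349
```

```text
t 9.3 at [405.6 223.8 164.7] turn [0.001 0.007 0.001] shift after [165.1 147.3 109.5]
```

Call:
{"api": "arm_command", "payload": {
  "commands": "27.5 24.6 18.2 0 0 0 -1;27.5 24.6 18.2 0 0 0 -1;27.5 24.6 18.2 0 0 0 -1;27.5 24.6 18.2 0 0 0 -1;27.5 24.6 18.2 0 0 0 -1;27.5 24.6 18.2 0 0 0 -1;0 0 0 0 0 0 -1;0 0 0 0 0 0 -1;0 0 0 0 0 0 -1;0 0 0 0 0 0 -1"
}}

```text
t: 10.3
position: [0.6323, 0.1283, 0.1233]
orientation: [-3.141, -0.349, 0.24]
force: [-0.6, 0.6, -7.5]
gripper_width: 0.522
gripper_force: 75.1
```

```bash
python3 plan.py 644 130.3 62.7 .239 .349; python3 - <<'E'
from rig import *
from h import *
p,d=camera("scene");q,d=camera("top")
cv2.imwrite("pics/c.png",cv2.vconcat([cv2.resize(p[120:280,280:500],None,fx=2,fy=2),cv2.resize(q[90:260,210:430],None,fx=2,fy=2)])[:,:,::-1])
E
```

```text
t 10.3 at [632.3 128.3 123.3] turn [-0.001  0.     0.001] shift after [-9.6  0.8 61. ]
```

View pics/c.png

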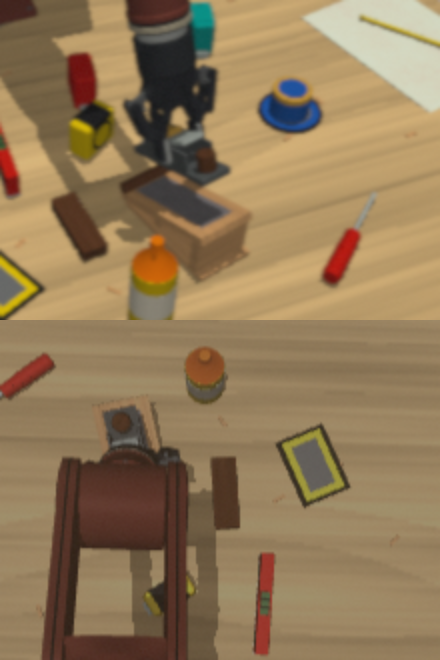

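The plane is over the rack, tilted with the slope, knob uphill. Lowering with care.

Call:
{"api": "arm_command", "payload": {
  "commands": "-4 0.8 12 0 0 0 -1;-4 0 15 0 0 0 -1;0 0 12 0 0 0 -1;0 0 8 0 0 0 -1;0 0 4 0 0 0 -1;0 0 2 0 0 0 -1;0 0 2 0 0 0 -1;0 0 0 0 0 0 -1;0 0 0 0 0 0 -1;0 0 0 0 0 0 -1"
}}

```text
t: 11.4
position: [0.6445, 0.1296, 0.0694]
orientation: [3.141, -0.351, 0.239]
force: [-0.1, 0.8, -7.2]
gripper_width: 0.526
gripper_force: 75.1
```

```bash
python3 plan.py 633.7 127.8 56.8 .239 .349
```

```text
t 11.4 at [644.5 129.6  69.4] turn [ 0.    -0.002 -0.   ] shift after [-14.6  -0.8   8.1]
```

Call:
{"api": "arm_command", "payload": {
  "commands": "0 -0.4 3 0 0 0 -1;0 0 2 0 0 0 -1;0 0 1 0 0 0 -1;0 0 0.5 0 0 0 -1;0 0 0 0 0 0 -1;0 0 0 0 0 0 -1;0 0 0 0 0 0 -1;0 0 0 0 0 0 -1;0 0 0 0 0 0 -1;0 0 0 0 0 0 -1"
}}

```text
t: 12.4
position: [0.6463, 0.1306, 0.0628]
orientation: [-3.142, -0.35, 0.239]
force: [0.3, -0.9, -7.8]
gripper_width: 0.522
gripper_force: 75.1
```

```bash
python3 plan.py 633.7 127.8 56.8 .239 .349
```

```text
t 12.4 at [646.3 130.6  62.8] turn [ 0.    -0.001 -0.   ] shift after [-14.2  -0.3   1.2]
```

Call:
{"api": "arm_command", "payload": {
  "commands": "-3 -0.2 0 0 0 0 -1;-3 0 0 0 0 0 -1;-2 0 0 0 0 0 -1;-1 0 0.5 0 0 0 -1;-1 0 0 0 0 0 -1;-1 0 0 0 0 0 -1;0 0 0 0 0 0 -1;0 0 0 0 0 0 -1;0 0 0 0 0 0 -1;0 0 0 0 0 0 -1"
}}

```text
t: 13.4
position: [0.6396, 0.129, 0.0613]
orientation: [3.141, -0.358, 0.238]
force: [7.9, 4.3, -6.1]
gripper_width: 0.526
gripper_force: 75.1
```

```bash
python3 plan.py 633.7 127.8 56.8 .239 .349
```

```text
t 13.4 at [639.6 129.   61.3] turn [ 0.001 -0.009 -0.001] shift after [-7.2 -0.2  2.2]
```

Call:
{"api": "arm_command", "payload": {
  "commands": "1.5 0 0.5 0 0 0 -1;0 0 0.7 0 0 0 -1;0 0 0.7 0 0 0 -1;0 0 0.5 0 0 0 -1;0 0 0 0 0 0 -1;0 0 0 0 0 0 -1;0 0 0 0 0 0 -1;0 0 0 0 0 0 -1;0 0 0 0 0 0 -1;0 0 0 0 0 0 -1"
}}

```text
t: 14.4
position: [0.6407, 0.1289, 0.0588]
orientation: [3.141, -0.355, 0.239]
force: [5.6, 1.3, -2.0]
gripper_width: 0.522
gripper_force: 75.6
```

```bash
python3 plan.py 633.7 127.8 56.8 .239 .349
```

```text
t 14.4 at [640.7 128.9  58.8] turn [ 0.001 -0.006 -0.   ] shift after [-7.4 -0.6 -0.6]
```

Call:
{"api": "arm_command", "payload": {
  "commands": "0 0 0.5 0 0 0 -1;0 0 0 0 0 0 -1;0 0 0 0 0 0 1;0 0 0 0 0 0 1;0 0 0 0 0 0 1;0 0 0 0 0 0 1;0 0 -20 0 0 0 1;0 0 -30 0 0 0 1;0 0 -40 0 0 0 1;0 0 -40 0 0 0 1"
}}

```text
t: 15.4
position: [0.5944, 0.1182, 0.179]
orientation: [-3.141, -0.348, 0.239]
force: [1.0, 0.4, 0.1]
gripper_width: 0.999
gripper_force: 0.0
```

Call:
{"api": "arm_command", "payload": {
  "commands": "0 0 -20 0 -0.117 0 1;0 0 0 0 -0.117 0 1;0 0 0 0 -0.115 0 1;-45 0 0 0 0 0 1;-45 0 0 0 0 0 1;-40 0 0 0 0 0 1;-40 0 0 0 0 0 1;0 0 0 0 0 0 1;0 0 0 0 0 0 1;0 0 0 0 0 0 1"
}}

```text
t: 16.4
position: [0.4247, 0.0766, 0.1978]
orientation: [3.141, -0.003, 0.239]
force: [0.2, -0.1, -0.5]
gripper_width: 1.002
gripper_force: 0.0
```

```bash
cat > chk.py <<'E'
from rig import *
from h import *
import sys
q,d=camera("top");p,e=camera("scene")
np.savez(sys.argv[1]+".npz",q=q,d=d,p=p,e=e)
P=pts("top",d);z=np.where(d>0,P[...,2],-1)
def box(b,lo,hi):
    m=np.zeros((400,640),np.uint8);m[b[1]:b[3],b[0]:b[2]]=1;m&=((z>lo)&(z<hi)).astype(np.uint8)
    n,l,s,_=cv2.connectedComponentsWithStats(m);return l==1+s[1:,4].argmax()
yaw=np.radians(13.7);X=np.array([np.cos(yaw),np.sin(yaw)]);Y=np.array([-X[1],X[0]])
k=box((245,110,310,205),.012,.15);t=P[k];h=t[:,2]-(20+85*np.tan(np.radians(20)))/1000-((t[:,:2]-[.6498,.1317])@X)*np.tan(np.radians(20))
k2=h>.022;print("plane upper",rect(t[k2][:,:2]), "hmax",h.max(), "lat mm",np.ptp((t[k2][:,:2]-[.6498,.1317])@Y)*1000,((t[k2][:,:2]-[.6498,.1317])@Y*1000).min())
print("till+plane",rect(t[:,:2]))
cv2.imwrite(f"pics/{sys.argv[1]}.png",cv2.vconcat([cv2.resize(p[150:280,200:500],None,fx=2,fy=2),cv2.resize(q[100:240,160:460],None,fx=2,fy=2,interpolation=cv2.INTER_CUBIC)])[:,:,::-1])
E
python3 chk.py d; python3 plan.py 451.9 71.2 120 2.154
```

```text
plane upper (array([637.9, 127.1]), 120.0, 45.8, 13.7) hmax 0.05778741391883124 lat mm 45.861002664801525 -24.565246551943314
till+plane (array([645.8, 130.9]), 179.6, 84.1, 13.6)
t 16.5 at [424.7  76.6 197.5] turn [ 2.000e-03 -1.000e-03 -1.915e+00] shift after [-19.5  19.7  77.5]
```

View pics/d.png

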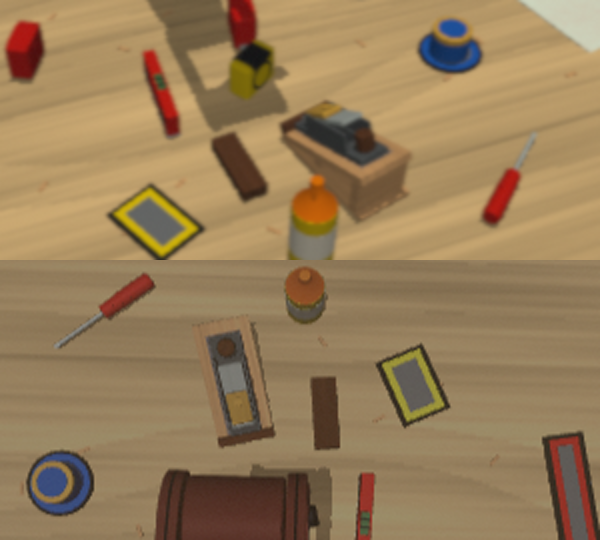

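The plane lies along the middle of the rack at its low end. I'll check the ledge gap and the tin's centring.

```bash
python3 - <<'E'
from h import *
f=np.load("d.npz");P=pts("top",f['d']);q=f['q']
yaw=np.radians(13.7);X=np.array([np.cos(yaw),np.sin(yaw)]);Y=np.array([-X[1],X[0]])
a=(P[...,:2]-[.6498,.1317])@X*1000;b=(P[...,:2]-[.6498,.1317])@Y*1000
h=P[...,2]*1000-20-(85+a)*np.tan(np.radians(20))
k=(f['d']>0)&(abs(b)<16)&(abs(a)<105)
for lo in list(range(-100,-54,3))+list(range(40,70,3)):
    s=k&(a>=lo)&(a<lo+3)
    if s.any():print(lo,np.median(h[s]).round(1),h[s].min().round(1),end=" | ")
k2=(f['d']>0)&(abs(b)>28)&(abs(b)<38);print("\nbare slope")
for lo in range(-100,95,3):
    s=k2&(a>=lo)&(a<lo+3)
    if s.any():print(lo,np.median(h[s]).round(1),end=" | ")
# tin: blue lid and pad outline
print()
for n,im,bx,bp in[("top",f['q'],(165,190,215,235),None),("scene",f['p'],(400,150,450,190),None)]:
    hsv=cv2.cvtColor(im,cv2.COLOR_RGB2HSV);u0,v0,u1,v1=bx
    m=cv2.inRange(hsv,(100,90,40),(128,255,255));o=np.zeros_like(m);o[v0:v1,u0:u1]=m[v0:v1,u0:u1]
    cnt,l,st,ce=cv2.connectedComponentsWithStats(o)
    for i in range(1,cnt):
        if st[i,4]>15:
            uv=np.argwhere(l==i)[:,::-1]
            for z in(.004,.049):print(n,st[i,4],z,rect(rays(n,uv,z)))
    br=cv2.inRange(hsv,(12,80,60),(25,255,255));
    P2=pts(n,f['d'] if n=="top" else f['e']);zz=P2[...,2];kk=np.zeros_like(br,bool);kk[v0:v1,u0:u1]=1
    kk&=abs(zz-.049)<.004;print(n,"top face",kk.sum(),rect(rays(n,np.argwhere(kk)[:,::-1],.049)),rays(n,np.argwhere(kk)[:,::-1].mean(0),.049)*1000)
E
```

```text
-100 -14.7 -17.1 | -97 -15.4 -18.7 | -94 -1.5 -19.6 | -91 12.1 -20.3 | -88 13.2 6.5 | -85 12.0 10.3 | -82 10.3 7.6 | -79 9.7 6.1 | -76 9.4 6.7 | -73 20.2 4.9 | -70 32.9 6.5 | -67 35.9 33.7 | -64 36.2 30.9 | -61 37.3 24.8 | -58 37.8 35.0 | -55 39.8 37.5 | 40 35.3 5.6 | 43 35.2 7.9 | 46 19.2 9.9 | 49 7.2 3.4 | 52 10.1 6.8 | 55 9.1 4.0 | 58 8.4 6.5 | 61 2.3 -2.1 | 64 -1.1 -5.7 | 67 -1.3 -5.9 | 
bare slope
-100 -13.9 | -97 -15.2 | -94 12.3 | -91 12.4 | -88 13.2 | -85 12.7 | -82 7.3 | -79 -1.7 | -76 -2.5 | -73 -0.6 | -70 -4.5 | -67 -1.5 | -64 -0.4 | -61 -1.2 | -58 -2.7 | -55 -1.2 | -52 -1.1 | -49 -1.3 | -46 -1.5 | -43 -0.6 | -40 -1.5 | -37 -3.4 | -34 -3.0 | -31 -1.3 | -28 -2.8 | -25 -2.2 | -22 -0.9 | -19 -3.8 | -16 -2.1 | -13 -1.2 | -10 -2.7 | -7 -2.7 | -4 -1.9 | -1 -2.1 | 2 -1.7 | 5 -1.0 | 8 -1.0 | 11 -2.1 | 14 -2.2 | 17 -1.6 | 20 -2.3 | 23 -2.8 | 26 -3.9 | 29 -2.5 | 32 -2.8 | 35 -2.5 | 38 -3.6 | 41 -1.4 | 44 -2.6 | 47 -1.2 | 50 -2.3 | 53 -1.5 | 56 -3.7 | 59 -0.0 | 62 -0.1 | 65 -1.3 | 68 -3.4 | 71 -3.0 | 74 -2.3 | 77 -2.7 | 80 -2.1 | 83 -10.4 | 
top 228 0.004 (array([491.4, 389.5]), 84.9, 83.5, 1.3)
top 228 0.049 (array([488.5, 375.6]), 81.7, 80.4, 1.3)
top 158 0.004 (array([492.5, 403.6]), 39.8, 39.0, 3.4)
top 158 0.049 (array([489.5, 389.2]), 38.4, 37.5, 3.4)
top top face 323 (array([491. , 387.8]), 58.9, 57.8, 3.3) [[490.08817876 388.33514442]]
scene 81 0.004 (array([443.1, 422.7]), 38.0, 36.6, 28.2)
scene 81 0.049 (array([487.7, 389. ]), 36.3, 34.9, 28.2)
scene 336 0.004 (array([498.7, 385.3]), 90.3, 74.9, 56.7)
scene 336 0.049 (array([540.8, 353.4]), 86.1, 71.4, 56.7)
scene top face 201 (array([490.2, 385.4]), 62.0, 59.0, -20.5) [[490.39898228 386.3503963 ]]
```

```bash
python3 - <<'E'
from h import *
a=np.load("top0.npz")['p'];b=np.load("scene0.npz")['p'];f=np.load("d.npz")
def lid(n,im,bx,z):
    hsv=cv2.cvtColor(im,cv2.COLOR_RGB2HSV);u0,v0,u1,v1=bx
    m=cv2.inRange(hsv,(100,90,40),(128,255,255));o=np.zeros_like(m);o[v0:v1,u0:u1]=m[v0:v1,u0:u1]
    c,l,st,ce=cv2.connectedComponentsWithStats(o)
    for i in range(1,c):
        if st[i,4]>15:print(n,st[i,4],rect(rays(n,np.argwhere(l==i)[:,::-1],z)))
lid("top",a,(375,225,415,265),.045);lid("scene",b,(205,180,245,218),.045)
cv2.imwrite("pics/e.png",cv2.hconcat([cv2.resize(f['q'][125:200,250:305],(385,525),interpolation=cv2.INTER_CUBIC),cv2.resize(f['p'][195:262,335:410],(400,525),interpolation=cv2.INTER_CUBIC)])[:,:,::-1])
E
```

```text
top 157 (array([ 399. , -229.4]), 38.4, 38.0, -89.8)
scene 100 (array([ 397.8, -229. ]), 38.0, 33.7, 69.6)
scene 126 (array([ 451.5, -232.8]), 52.1, 37.9, 88.9)
```

View pics/e.png

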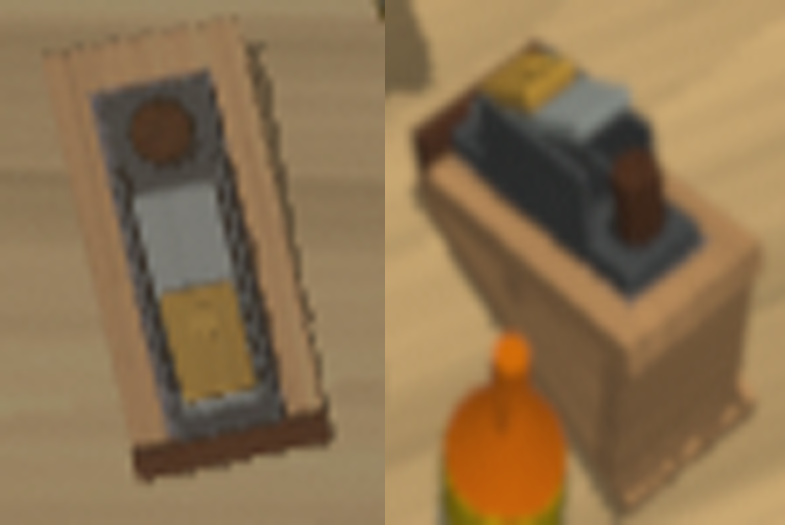

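The plane is hard against the ledge and centred. Now the tape.

Call:
{"api": "arm_command", "payload": {
  "commands": "0 0 0 0 0 -0.147 1;0 0 0 0 0 -0.147 1;0 0 0 0 0 -0.147 1;0 0 0 0 0 -0.147 1;0 0 0 0 0 -0.147 1;0 0 0 0 0 -0.147 1;0 0 0 0 0 -0.147 1;0 0 0 0 0 -0.147 1;0 0 0 0 0 -0.147 1;0 0 0 0 0 -0.147 1"
}}

```text
t: 17.5
position: [0.4244, 0.0767, 0.197]
orientation: [3.141, -0.0, 1.715]
force: [0.2, -0.1, -0.8]
gripper_width: 0.995
gripper_force: 0.0
```

Call:
{"api": "arm_command", "payload": {
  "commands": "0 0 0 0 0 -0.147 1;0 0 0 0 0 -0.147 1;0 0 0 0 0 -0.147 1;0 0 0 0 0 0 1;-19.5 19.7 20 0 0 0 1;0 0 28 0 0 0 1;0 0 28 0 0 0 1;0 0 0 0 0 0 1;0 0 0 0 0 0 1;0 0 0 0 0 0 1"
}}

```text
t: 18.5
position: [0.4521, 0.0711, 0.1228]
orientation: [3.139, 0.002, 2.149]
force: [-0.0, -0.0, 0.6]
gripper_width: 1.0
gripper_force: 0.0
```

```bash
python3 plan.py 451.9 71.2 20 2.154
```

```text
t 18.5 at [452.1  71.1 122.8] turn [ 0.003  0.002 -0.005] shift after [ 2.000e-01 -1.000e-01  1.028e+02]
```

Call:
{"api": "arm_command", "payload": {
  "commands": "0 0 20 0 0 -0.005 1;0 0 30 0 0 0 1;0 0 30 0 0 0 1;0 0 17 0 0 0 1;0 0 5 0 0 0 1;0 0 0 0 0 0 -1;0 0 0 0 0 0 -1;0 0 0 0 0 0 -1;0 0 0 0 0 0 -1;0 0 0 0 0 0 -1",
  "force": 50
}}

```text
t: 19.5
position: [0.4523, 0.071, 0.0207]
orientation: [3.139, 0.002, 2.155]
force: [-0.7, -0.6, 6.3]
gripper_width: 0.438
gripper_force: 51.3
```

Call:
{"api": "arm_command", "payload": {
  "commands": "0 0 -10 0 0 0 -1;0 0 -30 0 0 0 -1;0 0 -40 0 0 0 -1;0 0 -40 0 0 -0.142 -1;0 0 0 0 0 -0.142 -1;0 0 0 0 0 -0.142 -1;0 0 0 0 0 -0.142 -1;0 0 0 0 0 -0.142 -1;0 0 0 0 0 -0.142 -1;0 0 0 0 0 -0.142 -1"
}}

```text
t: 20.5
position: [0.4503, 0.0711, 0.1393]
orientation: [3.141, 0.001, -3.129]
force: [0.5, 1.3, -2.6]
gripper_width: 0.441
gripper_force: 51.1
```

```bash
python3 plan.py 656.2 -142.7 80 3.570
```

```text
t 20.5 at [450.3  71.1 139.3] turn [ 0.     0.001 -0.415] shift after [ -98.5 -280.    59.3]
```

Call:
{"api": "arm_command", "payload": {
  "commands": "0 0 0 0 0 -0.14 -1;0 0 0 0 0 -0.14 -1;0 0 0 0 0 -0.14 -1;-14.1 -40 0 0 0 0 -1;-14.1 -40 0 0 0 0 -1;-14.1 -40 0 0 0 0 -1;-14.1 -40 0 0 0 0 -1;-14.1 -40 0 0 0 0 -1;-14.1 -40 0 0 0 0 -1;-14.1 -40 0 0 0 0 -1"
}}

```text
t: 21.5
position: [0.6572, -0.1441, 0.1392]
orientation: [3.141, 0.0, -2.715]
force: [1.1, 0.3, -2.9]
gripper_width: 0.437
gripper_force: 51.5
```

Call:
{"api": "arm_command", "payload": {
  "commands": "0 0 0 0 0 0 -1;0 0 25 0 0 0 -1;0 0 30 0 0 0 -1;0 0 30 0 0 0 -1;0 0 10 0 0 0 -1;0 0 5 0 0 0 -1;0 0 0 0 0 0 -1;0 0 0 0 0 0 -1;0 0 0 0 0 0 -1;0 0 0 0 0 0 -1"
}}

```text
t: 22.5
position: [0.6577, -0.1432, 0.0408]
orientation: [-3.14, 0.003, -2.714]
force: [-0.1, -0.3, -3.8]
gripper_width: 0.437
gripper_force: 51.8
```

```bash
python3 plan.py 656.2 -142.7 24.7 3.570
```

```text
t 22.5 at [ 657.7 -143.2   40.8] turn [-0.002  0.003 -0.001] shift after [ 1.1  1.  16.1]
```

Call:
{"api": "arm_command", "payload": {
  "commands": "1.1 0.8 5 0 0 0 -1;0 0 5 0 0 0 -1;0 0 3.5 0 0 0 -1;0 0 2 0 0 0 -1;0 0 0 0 0 0 -1;0 0 0 0 0 0 -1;0 0 0 0 0 0 1;0 0 0 0 0 0 1;0 0 0 0 0 0 1;0 0 0 0 0 0 1"
}}

```text
t: 23.5
position: [0.6555, -0.1426, 0.0236]
orientation: [-3.141, 0.001, -2.714]
force: [0.1, 0.1, -0.0]
gripper_width: 0.996
gripper_force: 0.0
```

Call:
{"api": "arm_command", "payload": {
  "commands": "0 0 -15 0 0 0 1;0 0 -40 0 0 0 1;0 0 -40 0 0 0 1;0 0 -40 0 0 0.14 1;0 0 0 0 0 0.14 1;0 0 0 0 0 0.14 1;0 0 0 0 0 0 1;0 0 0 0 0 0 1;0 0 0 0 0 0 1;0 0 0 0 0 0 1"
}}

```text
t: 24.5
position: [0.6551, -0.1426, 0.1584]
orientation: [3.141, 0.0, -3.133]
force: [-0.4, 0.3, -0.3]
gripper_width: 1.001
gripper_force: 0.0
```

```bash
python3 plan.py 441.2 -68 120 3.091
```

```text
t 24.5 at [ 655.1 -142.6  158.4] turn [0.    0.    0.059] shift after [217.4  63.7  38.4]
```

Call:
{"api": "arm_command", "payload": {
  "commands": "0 0 0 0 0 0.059 1;43.4 12.7 7.6 0 0 0 1;43.4 12.7 7.6 0 0 0 1;43.4 12.7 7.6 0 0 0 1;43.4 12.7 7.6 0 0 0 1;43.4 12.7 7.6 0 0 0 1;0 0 0 0 0 0 1;0 0 0 0 0 0 1;0 0 0 0 0 0 1;0 0 0 0 0 0 1"
}}

```text
t: 25.5
position: [0.4438, -0.0687, 0.1216]
orientation: [-3.141, 0.003, 3.09]
force: [-0.3, -0.3, 0.1]
gripper_width: 1.0
gripper_force: 0.0
```

```bash
python3 plan.py 441.2 -68 12 3.091
```

```text
t 25.5 at [443.8 -68.7 121.6] turn [-0.     0.003 -0.001] shift after [  2.6   0.6 109.6]
```

Call:
{"api": "arm_command", "payload": {
  "commands": "2.5 0.5 20 0 0 0 1;0 0 30 0 0 0 1;0 0 30 0 0 0 1;0 0 20 0 0 0 1;0 0 9 0 0 0 1;0 0 0 0 0 0 -1;0 0 0 0 0 0 -1;0 0 0 0 0 0 -1;0 0 0 0 0 0 -1;0 0 0 0 0 0 -1",
  "force": 45
}}

```text
t: 26.5
position: [0.4406, -0.0677, 0.0127]
orientation: [-3.141, 0.003, 3.09]
force: [0.1, 0.5, 5.2]
gripper_width: 0.228
gripper_force: 45.5
```

Call:
{"api": "arm_command", "payload": {
  "commands": "0 0 0 0 0 0 -1;0 0 0 0 0 0 -1;0 0 0 0 0 0 -1;0 0 -10 0 0 0 -1;0 0 -30 0 0 0 -1;0 0 -40 0 0 0 -1;0 0 -30 0 0 -0.104 -1;0 0 0 0 0 -0.104 -1;0 0 0 0 0 0 -1;0 0 0 0 0 0 -1"
}}

```text
t: 27.5
position: [0.4387, -0.0671, 0.1211]
orientation: [3.141, -0.0, -2.988]
force: [-0.6, -0.4, -1.7]
gripper_width: 0.225
gripper_force: 44.7
```

```bash
python3 plan.py 491.7 -391.2 80 3.299
```

```text
t 27.5 at [438.7 -67.1 121.1] turn [ 0.001 -0.    -0.004] shift after [  -1.6 -328.4   41.1]
```

Call:
{"api": "arm_command", "payload": {
  "commands": "0 -41 0 0 0 -0.004 -1;0 -41 0 0 0 0 -1;0 -41 0 0 0 0 -1;0 -41 0 0 0 0 -1;0 -41 0 0 0 0 -1;0 -41 0 0 0 0 -1;0 -41 0 0 0 0 -1;-1 -41 0 0 0 0 -1;0 0 0 0 0 0 -1;0 0 20 0 0 0 -1"
}}

```text
t: 28.5
position: [0.4933, -0.3931, 0.1025]
orientation: [-3.14, 0.003, -2.985]
force: [0.7, -0.8, -1.9]
gripper_width: 0.224
gripper_force: 45.1
```

Call:
{"api": "arm_command", "payload": {
  "commands": "0 0 20 0 0 0 -1;0 0 25 0 0 0 -1;0 0 15 0 0 0 -1;0 0 8 0 0 0 -1;0 0 0 0 0 0 -1;0 0 0 0 0 0 -1;0 0 0 0 0 0 -1;0 0 0 0 0 0 -1;0 0 0 0 0 0 -1;0 0 0 0 0 0 -1"
}}

```text
t: 29.5
position: [0.4929, -0.3912, 0.034]
orientation: [-3.141, 0.001, -2.981]
force: [-0.3, 0.2, -2.3]
gripper_width: 0.224
gripper_force: 45.1
```

```bash
python3 plan.py 491.2 -391.2 16.7 3.299
```

```text
t 29.5 at [ 492.9 -391.2   34. ] turn [-0.001  0.001  0.003] shift after [ 1.7  0.3 17.3]
```

Call:
{"api": "arm_command", "payload": {
  "commands": "1.5 0.3 6 0 0 0 -1;0 0 6 0 0 0 -1;0 0 3 0 0 0 -1;0 0 2 0 0 0 -1;0 0 0 0 0 0 -1;0 0 0 0 0 0 -1;0 0 0 0 0 0 1;0 0 0 0 0 0 1;0 0 0 0 0 0 1;0 0 0 0 0 0 1"
}}

```text
t: 30.5
position: [0.4912, -0.391, 0.0165]
orientation: [-3.142, 0.001, -2.981]
force: [-0.2, 1.0, 0.0]
gripper_width: 0.887
gripper_force: 0.0
```

Call:
{"api": "arm_command", "payload": {
  "commands": "0 0 -10 0 0 0 1;0 0 -40 0 0 0 1;0 0 -40 0 0 0 1;0 0 -40 0 0 0 1;45 0 0 0 0 0 1;45 0 0 0 0 0 1;0 0 0 0 0 0 1;0 0 0 0 0 0 1;0 0 0 0 0 0 1;0 0 0 0 0 0 1"
}}

```text
t: 31.5
position: [0.4032, -0.4053, 0.1467]
orientation: [-3.141, 0.002, -2.98]
force: [-0.4, -0.3, -0.7]
gripper_width: 1.002
gripper_force: 0.0
```

```bash
python3 - <<'E'
from rig import *
from h import *
q,d=camera("top");p,e=camera("scene")
P=pts("top",d);z=np.where(d>0,P[...,2],-1)
for nm,b,h in[("level",(425,180,470,255),.046),("tape",(340,130,395,190),.066),("tin",(165,190,215,235),.049)]:
    m=np.zeros((400,640),bool);m[b[1]:b[3],b[0]:b[2]]=1;m&=abs(z-h)<.005
    print(nm,m.sum(),rect(rays("top",np.argwhere(m)[:,::-1],h)))
cv2.imwrite("pics/f.png",cv2.vconcat([cv2.resize(p[150:300,140:460],(768,300*768//640-60)),cv2.resize(q[130:250,165:485],(768,288),interpolation=cv2.INTER_CUBIC)])[:,:,::-1])
E
python3 plan.py 491.3 391.3 150 2.357
```

```text
level 346 (array([ 491.7, -389.8]), 149.5, 23.5, 9.2)
tape 285 (array([ 655.3, -144. ]), 70.7, 38.8, 25.0)
tin 344 (array([490.9, 387.8]), 59.0, 57.8, 3.3)
t 31.6 at [ 403.  -405.1  146.4] turn [0.001 0.001 0.946] shift after [500.2 626.   -3.6]
```

View pics/f.png

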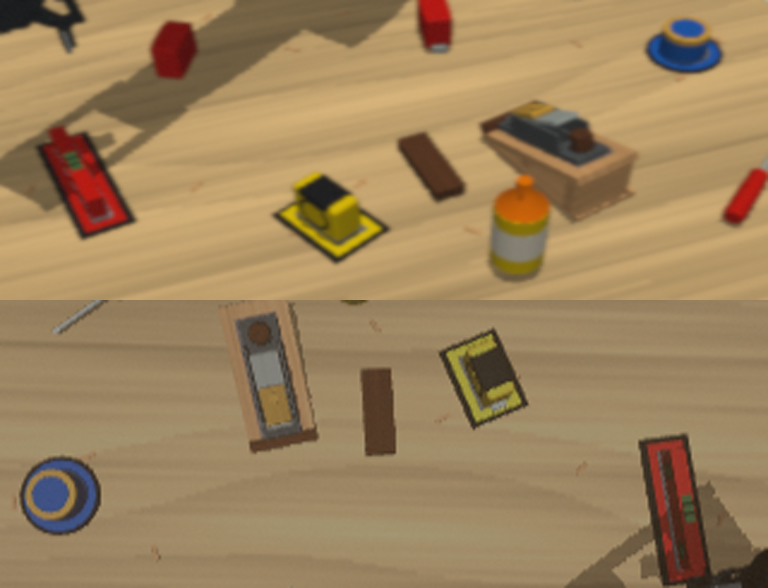

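Level and tape are centred within about 1.5 mm. The tin is about 3 mm off, so I'll re-centre it with a crosswise grip.

Call:
{"api": "arm_command", "payload": {
  "commands": "0 0 -10 0 0 0.135 1;0 0 0 0 0 0.135 1;0 0 0 0 0 0.135 1;0 0 0 0 0 0.135 1;0 0 0 0 0 0.135 1;0 0 0 0 0 0.135 1;0 0 0 0 0 0.136 1;27.8 34.8 0 0 0 0 1;27.8 34.8 0 0 0 0 1;27.8 34.8 0 0 0 0 1",
  "force": 25
}}

```text
t: 32.6
position: [0.4174, -0.271, 0.1562]
orientation: [3.14, 0.0, 2.355]
force: [0.8, 0.2, 0.8]
gripper_width: 1.005
gripper_force: 0.0
```

Call:
{"api": "arm_command", "payload": {
  "commands": "27.8 34.8 0 0 0 0 1;27.8 34.8 0 0 0 0 1;27.8 34.8 0 0 0 0 1;27.8 34.8 0 0 0 0 1;27.8 34.8 0 0 0 0 1;27.8 34.8 0 0 0 0 1;27.8 34.8 0 0 0 0 1;27.8 34.8 0 0 0 0 1;27.8 34.8 0 0 0 0 1;27.8 34.8 0 0 0 0 1"
}}

```text
t: 33.6
position: [0.4668, 0.1726, 0.1568]
orientation: [3.14, 0.001, 2.357]
force: [0.4, -1.0, -0.1]
gripper_width: 0.999
gripper_force: 0.0
```

Call:
{"api": "arm_command", "payload": {
  "commands": "27.8 34.8 0 0 0 0 1;27.8 34.8 0 0 0 0 1;27.8 34.8 0 0 0 0 1;27.8 34.8 0 0 0 0 1;27.8 34.8 0 0 0 0 1;0 0 0 0 0 0 1;0 0 20 0 0 0 1;0 0 30 0 0 0 1;0 0 0 0 0 0 1;0 0 0 0 0 0 1"
}}

```text
t: 34.6
position: [0.491, 0.391, 0.1062]
orientation: [-3.14, 0.0, 2.356]
force: [0.2, 0.3, 0.1]
gripper_width: 1.0
gripper_force: 0.0
```

```bash
python3 plan.py 491.3 391.3 14 2.35
```

```text
t 34.6 at [491.  391.  106.2] turn [-0.001  0.     0.006] shift after [-0.   0.4 92.2]
```

Call:
{"api": "arm_command", "payload": {
  "commands": "0 0.4 25 0 0 0 1;0 0 30 0 0 0 1;0 0 20 0 0 0 1;0 0 12 0 0 0 1;0 0 3 0 0 0 1;0 0 0 0 0 0 1;0 0 0 0 0 0 -1;0 0 0 0 0 0 -1;0 0 0 0 0 0 -1;0 0 0 0 0 0 -1",
  "force": 25
}}

```text
t: 35.6
position: [0.4929, 0.3922, 0.0184]
orientation: [3.139, 0.001, 2.356]
force: [-1.3, -1.2, 6.6]
gripper_width: 0.717
gripper_force: 27.5
```

```bash
python3 plan.py 491.3 391.3 14 2.35
```

```text
t 35.6 at [492.9 392.2  18.4] turn [0.003 0.001 0.006] shift after [ 0.5 -1.8  4.4]
```

Call:
{"api": "arm_command", "payload": {
  "commands": "0 0 0 0 0 0 -1;0 0 0 0 0 0 -1;0 0 0 0 0 0 -1;0 0 0 0 0 0 1;0 0 0 0 0 0 1;0 0 0 0 0 0 1;0 0 0 0 0 0 1;0 0 0 0 0 0 1;0 0 -20 0 0 0 1;0 0 -40 0 0 0 1"
}}

```text
t: 36.6
position: [0.489, 0.3898, 0.0731]
orientation: [-3.134, -0.001, 2.356]
force: [0.1, -0.4, -0.4]
gripper_width: 0.999
gripper_force: 0.0
```

Call:
{"api": "arm_command", "payload": {
  "commands": "0 0 -40 0 0 0 1;0 0 -40 0 0 0 1;0 -40 0 0 0 0 1;0 -40 0 0 0 0 1;0 -40 0 0 0 0 1;0 -40 0 0 0 0 1;0 0 0 0 0 0 1;0 0 0 0 0 0 1;0 0 0 0 0 0 1;0 0 0 0 0 0 1"
}}

```text
t: 37.6
position: [0.3798, 0.2793, 0.1571]
orientation: [3.14, 0.001, 2.356]
force: [0.0, 0.1, 0.0]
gripper_width: 0.996
gripper_force: 0.0
```

```bash
python3 - <<'E'
from rig import *
from h import *
q,d=camera("top");p,e=camera("scene")
P=pts("top",d);z=np.where(d>0,P[...,2],-1)
for nm,b,h in[("level",(425,180,470,255),.046),("tape",(340,130,395,190),.066),("tin",(165,190,215,235),.049),("offcut",(308,150,335,200),.02)]:
    m=np.zeros((400,640),bool);m[b[1]:b[3],b[0]:b[2]]=1;m&=abs(z-h)<.005
    print(nm,m.sum(),rect(rays("top",np.argwhere(m)[:,::-1],h)))
hsv=cv2.cvtColor(q,cv2.COLOR_RGB2HSV);m=cv2.inRange(hsv,(100,90,40),(128,255,255));m[:190]=0;m[235:]=0;m[:,:165]=0;m[:,215:]=0
c,l,s,_=cv2.connectedComponentsWithStats(m)
for i in range(1,c):
    if s[i,4]>15:print("lid/ring",s[i,4],rect(rays("top",np.argwhere(l==i)[:,::-1],.049)))
cv2.imwrite("pics/g.png",cv2.vconcat([cv2.resize(p[120:300,140:460],(640,360)),cv2.resize(q[130:250,165:485],(640,240))])[:,:,::-1])
E
```

```text
level 340 (array([ 491.8, -390.5]), 149.5, 22.2, 9.1)
tape 290 (array([ 655. , -143.5]), 71.3, 39.7, 24.3)
tin 341 (array([495.3, 392.3]), 61.0, 55.5, -88.6)
offcut 432 (array([608.1,  -7. ]), 109.8, 38.0, 4.7)
lid/ring 154 (array([495.2, 359.9]), 87.1, 46.6, 23.5)
lid/ring 162 (array([492.3, 393.6]), 40.6, 38.0, -88.6)
```

View pics/g.png

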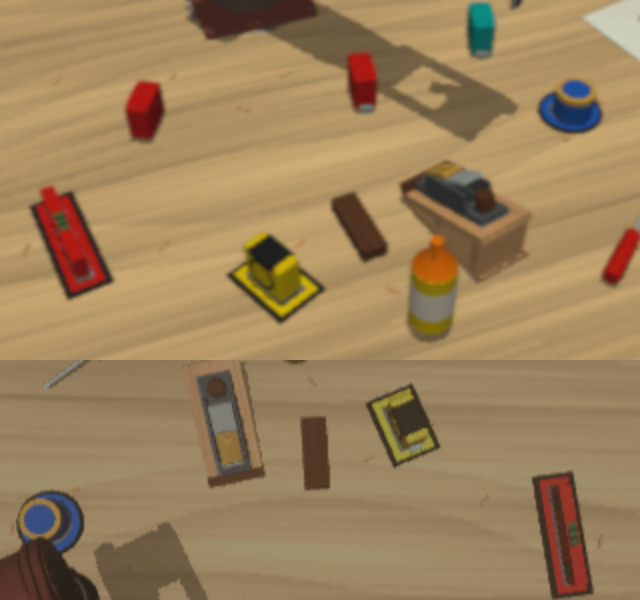

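```bash
python3 - <<'E'
from rig import *
from h import *
p,e=camera("scene")
hsv=cv2.cvtColor(p,cv2.COLOR_RGB2HSV);m=cv2.inRange(hsv,(100,90,40),(128,255,255));o=np.zeros_like(m);o[150:195,400:450]=m[150:195,400:450]
c,l,s,_=cv2.connectedComponentsWithStats(o)
for i in range(1,c):
    if s[i,4]>15:print(s[i,4],rect(rays("scene",np.argwhere(l==i)[:,::-1],.049)))
P=pts("scene",e);k=np.zeros((400,640),bool);k[150:195,400:450]=1;k&=abs(P[...,2]-.049)<.004
print(rect(rays("scene",np.argwhere(k)[:,::-1],.049)))
E
```

```text
80 (array([493.5, 393.2]), 37.6, 33.4, 69.5)
337 (array([539.2, 353.2]), 85.5, 72.3, 47.2)
(array([493.7, 390. ]), 63.3, 57.6, -60.0)
```

```bash
python3 -c "
from rig import *
print(job_done())"
```

```text
the job is handed in; nothing more can be done
None
```

I handed the job in after about 38 s of robot time: the level, tape and tin stand on their pads within about 1.5, 1.5 and 2–2.5 mm of centre by the cameras, the block plane lies sole down along the rack against the ledge, and I touched neither the glue bottle nor the offcut; the judge's verdict was not shown.

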